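# Reset the tripped extension block against the batten

## Robot

A 6-joint arm with a two-finger parallel gripper is mounted at the origin on a cart in front of the work surface, level with it; the furniture and walls round the work are solid. World frame = base frame: x ahead of the robot, y to its left, z up, the work surface at z = 0. Lengths are in m, angles in rad, forces in N, time in s.
With the tool pointing down it reaches from about 0.35 to 0.85 m from the base axis. Payload 8.1 kg.
Tool frame: the origin (TCP) lies on the centre line of the jaws, within the pads' length; the fingertips stand 17 mm ahead of it and the grasp point (between the pads) lies 2 mm behind it; x points along the fingers, z is the direction in which the jaws open and shut, and the axes are right-handed (so a half turn about x gives the same grasp; the last joint's range is limited). The gripper opens to 93 mm and grips with 3 to 60 N. Pads are 15 mm wide; open, the fingers measure 128 mm over their backs; the gripper's body (75 mm by 188 mm) begins 65 mm behind the grasp point.
Start: joints at [-1.261, 0.13, 1.488, -0, 1.523, -0.085], TCP at [0.231, -0.554, 0.236] pointing down, gripper open.
Joint ranges: [-2.96, 2.96], [-0.89, 2.26], [0.02, 2.5], [-1.34, 4.48], [0, 2.73], [-2.66, 2.66]. Speed limits (rad/s): [2.39, 2.39, 2.79, 3.14, 3.14, 3.14].

## Interface

Orientations are given as a rotation vector (axis times angle).
In Python, from plant import telemetry, optics, workorder gives the robot as it stands.
- The arm moves only by the shell command python3 -m inch 'ROWS' [FORCE]. ROWS is JSON, a list that holds one entry, the list of rows, each a list of 7 numbers: the shift along the tool's x, y, z in m, then the turn, a rotation vector about the tool's x, y, z in rad, then the opening, from 0 (shut) to 1 (fully open). In form: [[[tx, ty, tz, ax, ay, az, grip], ...]]. A call has 1 to 20 rows; each row shifts and turns the pose as measured when the row begins, along the tool's axes as they then stand; what a row does not reach is not made up. A row lasts 1/10 s, in which the tool goes at most 50 mm and 8.59 degrees, less where a joint would pass 70% of its speed; a pose out of reach is approached as far as the arm can. A call is refused whole if a number of a shift passes 0.05 or a number of a turn 0.15, either way. A call with a gripper value outside its range is refused whole. The fingers move at their own pace and stop on an object; FORCE is the grip in N (left out, the last holds). Time passes only in rows, so rows that do not move let the fingers close. It gives the time, the measured TCP pose, the force and the opening at its end, in the units of the state.
- telemetry.read_state(): the state, without advancing time (a new reading comes with each control period).
- optics.read_camera(name): name is "side" or "top"; returns a dict with "frame" (480x640x3 uint8, blue, green, red), "fx", "fy", "cx", "cy" (pixels), "rvec" (rotation vector, rad) and "tvec" (3), from world to camera coordinates, as OpenCV has them. Camera axes: x right, y down, z forward; pixel columns grow to the right and rows downward; lengths in m; the calibration is good to about 2 mm. A picture is of the moment at which its call begins. There is no depth.
- workorder.close_job(): hands the job in, once; it reports no verdict.
The state is a dict: "t": time; "q": joint angles; "dq": joint speeds; "joint_torque": joint torques, N m; "tool_pos": TCP position; "orientation": TCP orientation; "force": force on the tool from outside, world axes, zero at the start; "wrist_torque": the same for the moment, N m; "opening": finger opening in m.
Only numpy, scipy, OpenCV 4.12 (cv2) and the standard library are available. Lean on these libraries where they do the work, as an engineer would, in place of code of your own. Each camera call takes 0.05 s, during which the arm holds its last target. There are 200 camera calls.

## Task

The overload breaker of the grey extension block on the cabinet has tripped while it was in use. Switch the block off at the rocker on its top, so that nothing starts up by itself; set it with its back squarely against the screwed-down batten, so that it cannot skid away, and push the reset button under its overhanging front fully home, where it stays in; then switch it on again. Leave it standing against the batten, button in and rocker fully over, and do not disturb the other things on the cabinet.

Things in the scene. Friction and masses are not known exactly. Their poses are not given: they have to be found in the camera images.
- block: The extension block: loose grey plastic box with a round socket outlet and a rocker switch on top, 60 mm wide, 138 mm long, 0.37 to 0.6 kg. Origin: middle of its underside; z up, x to its back (flat, at x = +80 mm), -x to its front, with the reset button. Top at z = 68 mm. It stands on hard smooth feet (friction about 0.35): a push of 1 to 2.5 N slides it.
- block_grip (a point): Where the block is well gripped from above: on its middle plane at x = 25 mm, z = 45 mm of its frame. Its sides are flat, parallel and 60 mm apart (y from -30 to +30 mm) from x = -36 to +80 mm. Axes as the block's.
- hood_edge (a point): Middle of the lower front edge of the block's overhanging top, at x = -58, z = 61 mm of its frame. The top overhangs the upright button panel by 18 mm, with a 4 mm cheek on either side (52 mm free between them); below it is open. So the button is reached only under the overhang, with a tool tilted about 30 to 50 degrees from vertical, its tip pointing down and to the block's back.
- reset_top (a point): Middle of the reset button's face (round, 25 mm across), on the block's middle plane; moves in with it. When out it is 30 mm above the cabinet top and 52 mm in front of the block's origin, 6 mm behind the overhang's front edge. z points out of the button: level, to the block's front; the button is pushed level, towards the block's back. y is along the block's width.
- reset (a joint): Travel of the reset button in m: 0 (out, tripped) to 0.008 (fully home, against a hard end). It resists with 7 N at first, 9 N at the end, and stays where it is left. The block slides at less than that if nothing is behind it.
- rocker_rear (a point): Fixed point of the block where the rear half of the rocker is pushed down to switch on: 5.5 mm in front of the block's origin, 80 mm above the cabinet top, at that half's surface when it is up. The rocker is 37 mm long (along the block's x), 21 mm wide; its hinge lies across the block 18 mm in front of the origin.
- rocker (a joint): Rocker switch in rad: 0.32 = on, as at the start (rear half level, front half tilted up), 0 = off (front half level, rear half up). The level half's surface is 8 mm above the block's top, 4 mm lower than when up. It takes 2 to 3 N at the middle of a half, then meets a hard end; it stays where it is left.
- block_back (a point): Middle of the block's flat back, 20 mm above the cabinet top (x = 80, y = 0, z = 20 mm of the block's frame); axes as the block's.
- batten: The stop: a plain timber batten 45 x 120 x 35 mm with two screw heads in its top, screwed down and immovable. Origin: middle of its underside; its length lies along its y. The face for the block is its long upright face at x = -22.5 mm, which looks to its -x, roughly towards the robot.
- batten_face (a point): Middle of that face, 20 mm above the cabinet top; axes as the batten's (x into the timber).
- pint_glass: Bystander: a drinking glass, 86 mm across, 152 mm high, loose; origin in the middle of its underside.
- cream_mug: Bystander: a cream-coloured mug, 96 mm high, loose; origin at its underside.
- measuring_tape: Bystander: a tape measure lying flat, 73 x 92 x 33 mm, loose; origin at its underside.
- pliers_1: Bystander: pliers lying flat, 185 mm long, 14 mm high, loose; origin at the middle of their underside.
- rocker_front (a point): The like point on the front half of the rocker, pushed down to switch off: 30.5 mm in front of the block's origin, 80 mm above the cabinet top, at that half's surface when it is up. Only the half that is meant may be pushed: keep the tool clear of the hinge.

How it is judged:
On the way, in this order (a step that is already met when the one before it is completed fails the run):
1. the rocker is switched off while the reset button is still out (value of joint rocker below 0.06 rad and value of joint reset below 0.004 m), for 0.1 s.
2. the reset button is pushed fully home (7 mm or more) with the block borne against the batten (more than 2 N between them) and the rocker still off (value of joint reset above 0.007 m and contact force between block and batten above 2 N and value of joint rocker below 0.1 rad), for 0.05 s.
3. the rocker is switched on (value of joint rocker above 0.26 rad), for 0.1 s.
At the end, for the whole second after the job is handed in: The rocker is on (over 0.26 of 0.32 rad), the reset button is in (7 mm or more of 8), and the block stands upright and at rest with the middle of its back within 8 mm of the batten's face and within 50 mm of the face's middle sideways, square to it within 7 degrees (value of joint rocker above 0.26 rad and value of joint reset above 0.007 m and x of block_back in the frame of batten_face above -0.008 m and y of block_back in the frame of batten_face between -0.05 and 0.05 m and angle between the x axis of block and the x axis of batten, either way round below 0.12 rad and angle between block's own z axis and vertical below 0.05 rad and linear speed of block below 0.01 m/s); the robot touches nothing.
It fails at once if the block is lifted high or thrown over (height (world z) of block above 0.12 m or angle between block's own z axis and vertical above 0.6 rad).
It fails at once if a bystander is disturbed (moved by more than 25 mm) (distance of any of pint_glass, cream_mug, measuring_tape, pliers_1 from where it was at the start of the episode above 0.025 m).
It also fails if it takes over 53 s, if anything falls off the work surface, if the arm or the gripper's body presses on something with over 40 N, if the wrist force passes 120 N, or if a joint passes its speed limit or range.

## Working session

There is one attempt and no reset: what is moved stays moved. The work goes in short steps, Python scripts to look and compute and a shell command to move; the robot and the scene stay as the last step left them, time stands still between calls to the robot, and variables do not carry over. Pictures are saved under pics/ and viewed, on a budget of 10 in all, crops included, one or two more only if the job needs it, and the job is handed in when it is done.

```bash
ls; mkdir -p pics; python3 - <<'E'
from plant import telemetry, optics
import cv2
print(telemetry.read_state())
for n in("side","top"):
    c=optics.read_camera(n); cv2.imwrite(f"pics/{n}0.png",c["frame"]); print(n,{k:v for k,v in c.items() if k!="frame"})
E
```

```text
pics
{'t': 0.0, 'q': array([-1.26139558e+00,  1.31172231e-01,  1.48926404e+00,  6.82437563e-06,
        1.52296984e+00, -8.54009477e-02]), 'dq': array([ 1.39204840e-03, -5.28997605e-04,  5.34269371e-06,  7.65683112e-04,
       -2.17369277e-03,  1.25230734e-03]), 'joint_torque': array([-2.30704300e-04, -5.59832132e+01, -4.91760314e+01,  7.68470066e-02,
        3.55387141e-02, -1.65400870e-04]), 'tool_pos': array([ 0.23063723, -0.55333314,  0.23458916]), 'orientation': array([ 0.91477896,  1.37194388, -0.91290697]), 'force': array([-0.20928099,  0.19367383, -0.3909745 ]), 'wrist_torque': array([0.00083487, 0.02946033, 0.0144768 ]), 'opening': 0.09322398636592576}
side {'fx': 516.6488370164609, 'fy': 516.6488370164609, 'cx': 313.78113465929783, 'cy': 245.47776287263923, 'rvec': array([ 2.0983986 , -0.01860146,  0.04585029]), 'tvec': array([-0.56923501,  0.04057134,  1.00347951])}
top {'fx': 535.2594180197863, 'fy': 535.2594180197863, 'cx': 310.4093156129411, 'cy': 243.30692622511026, 'rvec': array([ 2.13359961, -2.1506523 ,  0.16674351]), 'tvec': array([-0.05534923,  0.55544438,  0.86761806])}
```

View pics/side0.png

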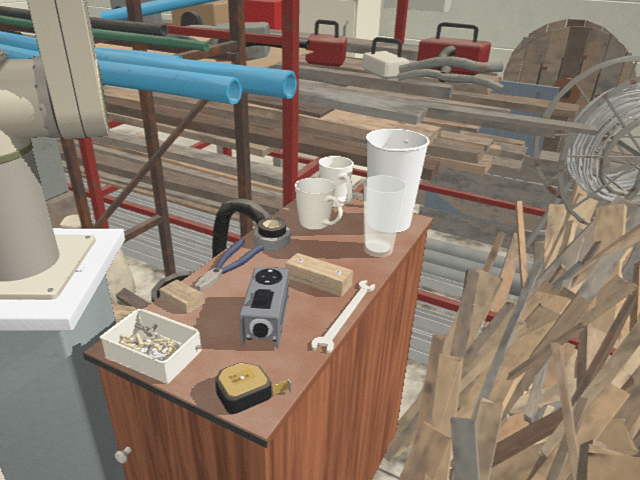

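View pics/top0.png

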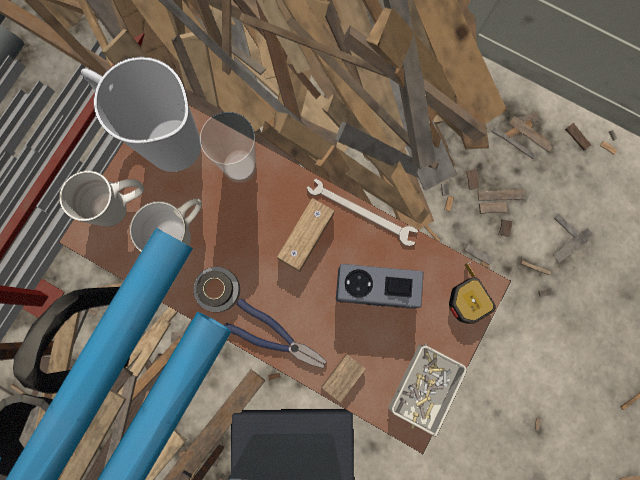

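The side view shows the block at about (265,305), with its button at (262,328), and the batten at (320,275). In the top view the block's top spans (338–423, 264–308), the rocker is at (398,287), and the batten runs from (320,203) to (292,268). Next I'll turn these into world coordinates.

```bash
cat > h.py <<'E'
import numpy as np, cv2
from plant import telemetry, optics
from scipy.spatial.transform import Rotation as R
def cam(n): return optics.read_camera(n)
def ray(c,p,z):
    K=np.array([[c["fx"],0,c["cx"]],[0,c["fy"],c["cy"]],[0,0,1]])
    Rm=cv2.Rodrigues(c["rvec"])[0]; o=-Rm.T@c["tvec"]; d=Rm.T@np.linalg.solve(K,[p[0],p[1],1.])
    return o+d*(z-o[2])/d[2]
def proj(c,P):
    K=np.array([[c["fx"],0,c["cx"]],[0,c["fy"],c["cy"]],[0,0,1]])
    return cv2.projectPoints(np.array(P,float).reshape(-1,3),c["rvec"],c["tvec"],K,None)[0].reshape(-1,2)
E
python3 - <<'E'
from h import *
c=cam("top"); f=c["frame"]; np.set_printoptions(precision=4,suppress=True)
hsv=cv2.cvtColor(f,cv2.COLOR_BGR2HSV)
# block top: greyish-blue
print("col",hsv[272,410],hsv[300,375],hsv[235,318],hsv[300,320],hsv[340,380])
for nm,p,z in [("tape",(472,299),.03),("batA",(320,203),.035),("batB",(292,268),.035),("pliers tip",(325,365),.01),("pliers",(260,330),.01),("mug",(160,232),.09),("glass",(240,165),0),("cab1",(511,281),0),("cab2",(423,453),0),("tray",(430,390),.04),("spanner",(408,237),.01),("wood",(343,380),.03)]:
    print(nm,ray(c,p,z))
def rect(m,z,nm):
    cs,_=cv2.findContours(m,cv2.RETR_EXTERNAL,cv2.CHAIN_APPROX_NONE)
    k=max(cs,key=cv2.contourArea).reshape(-1,2)
    w=np.array([ray(c,p,z)[:2] for p in k],np.float32)
    r=cv2.minAreaRect(w); print(nm,len(k),k.min(0),k.max(0),"c",r[0],"size",r[1],"ang",r[2]); print(cv2.boxPoints(r))
roi=np.zeros(f.shape[:2],np.uint8); roi[250:320,325:435]=255
m=cv2.inRange(hsv,(95,10,75),(130,110,255))&roi
m=cv2.morphologyEx(m,cv2.MORPH_CLOSE,np.ones((3,3)))
rect(m,.068,"block")
roi[:]=0; roi[195:277,270:340]=255
m2=cv2.inRange(hsv,(10,60,120),(25,255,255))&roi
rect(m2,.035,"batten")
o=f.copy(); o[m>0]=(0,255,0); o[m2>0]=(255,0,0)
crop=np.hstack([f[190:320,270:440],o[190:320,270:440]]); cv2.imwrite("pics/m.png",cv2.resize(crop,None,fx=2.3,fy=2.3,interpolation=cv2.INTER_NEAREST))
E
```

```text
col [116  16 126] [105  21 123] [ 14 102 152] [ 11 111 142] [ 11  96 106]
tape [ 0.4591 -0.3334  0.03  ]
batA [ 0.6269 -0.077   0.035 ]
batB [ 0.5139 -0.0281  0.035 ]
pliers tip [ 0.3502 -0.083   0.01  ]
pliers [0.4099 0.0281 0.01  ]
mug [0.5681 0.1833 0.09  ]
glass [0.7071 0.0673 0.    ]
cab1 [ 0.4916 -0.413   0.    ]
cab2 [ 0.2036 -0.2462  0.    ]
tray [ 0.3109 -0.2536  0.04  ]
spanner [ 0.57   -0.2323  0.01  ]
wood [ 0.327 -0.112  0.03 ]
block 230 [338 264] [422 306] c (0.4808501601219177, -0.1727762073278427) size (0.1361238956451416, 0.058966267853975296) ang 84.15394592285156
[[ 0.4446 -0.2375]
 [ 0.5032 -0.2435]
 [ 0.5171 -0.1081]
 [ 0.4585 -0.1021]]
batten 480 [270 195] [339 276] c (0.5706952810287476, -0.049550849944353104) size (0.11977948248386383, 0.14128923416137695) ang 89.54479217529297
[[ 0.4996 -0.1089]
 [ 0.6409 -0.11  ]
 [ 0.6418  0.0098]
 [ 0.5005  0.0109]]
```

View pics/m.png

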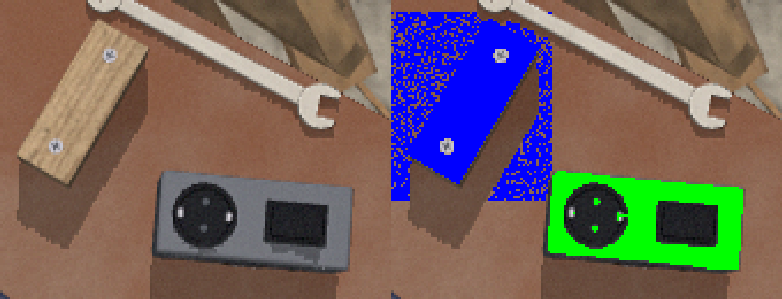

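The crop confirms the block's top mask. Batten corners, at full-image scale, are about (312,200), (334,211), (301,269) and (278,258). The block needs to turn by about -17° and move to the batten.

```bash
cat >> h.py <<'E'
np.set_printoptions(precision=4,suppress=True)
def goal(P,h,tilt=0,flip=1):
    """tool-frame shift and turn to reach TCP P; tool x down, tilted by tilt (deg) to heading h (deg); tool z = flip*block y"""
    s=telemetry.read_state(); Rc=R.from_rotvec(s["orientation"]); h,t=np.radians([h,tilt])
    xb=np.array([np.cos(h),np.sin(h),0]); yb=np.array([-np.sin(h),np.cos(h),0])*flip
    a=np.sin(t)*xb-np.array([0,0,np.cos(t)])
    Rg=R.from_matrix(np.c_[a,np.cross(yb,a),yb])
    print("tcp",s["tool_pos"],"axes x,y,z",Rc.as_matrix().T.round(2).tolist(),"F",s["force"],"t",s["t"],"q",s["q"],"open",s["opening"])
    print("world delta",P-s["tool_pos"],"shift now",Rc.inv().apply(P-s["tool_pos"]),"turn",(Rc.inv()*Rg).as_rotvec(),"shift after turn",Rg.inv().apply(P-s["tool_pos"]))
def bl(o,h,x,y,z):
    h=np.radians(h); return np.array([o[0]+x*np.cos(h)-y*np.sin(h),o[1]+x*np.sin(h)+y*np.cos(h),z])
E
python3 - <<'E'
from h import *
c=cam("top")
k=[ray(c,p,.035)[:2] for p in [(312.2,199.6),(334.3,210.9),(301.3,269.1),(277.8,258.3)]]
w=cv2.minAreaRect(np.array(k,np.float32)); print("batten",w)
print([np.linalg.norm(k[i]-k[i-1]) for i in range(4)])
u=(k[1]-k[2])+(k[0]-k[3]); hb=np.degrees(np.arctan2(u[1],u[0]))+90; cb=np.mean(k,0)
print("heading",hb,"centre",cb,"target origin",bl(cb,hb,-.1025,0,0))
fm=(k[1]+k[2])/2; print("face edge mid",fm, "target by face",bl(fm,hb,-.08,0,0))
O=(0.4797,-0.1837);H=84.15
for f in(1,-1): goal(bl(O,H,-.0305,0,.15),H,0,f)
# side check
s=cam("side"); print(proj(s,[bl(O,H,-.058,y,.068) for y in(-.03,.03)]+[bl(O,H,.08,y,.068) for y in(-.03,.03)]))
E
```

```text
batten ((0.5716962814331055, -0.05274911969900131), (0.04411334916949272, 0.11968198418617249), 60.20989227294922)
[np.float64(0.1184212524915412), np.float64(0.04320287131984761), np.float64(0.11614693195305736), np.float64(0.04425476289123255)]
heading 59.98298352144133 centre [ 0.5721 -0.0532] target origin [ 0.5208 -0.142   0.    ]
face edge mid [ 0.5623 -0.0728] target by face [ 0.5223 -0.142   0.    ]
tcp [ 0.2307 -0.5535  0.235 ] axes x,y,z [[-0.0, 0.0, -1.0], [0.92, 0.38, 0.0], [0.38, -0.92, -0.0]] F [ 0.3142 -0.2697 -0.976 ] t 0.2 q [-1.2614  0.1309  1.4888 -0.      1.523  -0.0854] open 0.09273121875382914
world delta [ 0.2459  0.3395 -0.085 ] shift now [ 0.0853  0.3576 -0.2187] turn [ 2.0677 -0.0008  0.0011] shift after turn [ 0.085  -0.3628 -0.21  ]
tcp [ 0.2307 -0.5535  0.235 ] axes x,y,z [[-0.0, 0.0, -1.0], [0.92, 0.38, 0.0], [0.38, -0.92, -0.0]] F [ 0.3142 -0.2697 -0.976 ] t 0.2 q [-1.2614  0.1309  1.4888 -0.      1.523  -0.0854] open 0.09273121875382914
world delta [ 0.2459  0.3395 -0.085 ] shift now [ 0.0853  0.3576 -0.2187] turn [-1.0739 -0.001  -0.0007] shift after turn [0.085  0.3628 0.21  ]
[[276.3308 317.0023]
 [236.9116 314.4847]
 [286.8429 267.7524]
 [252.6022 265.7242]]
```

```bash
python3 -m inch '[[[0,0,0,-0.135,0,0,0],[0,0,0,-0.135,0,0,0],[0,0,0,-0.135,0,0,0],[0,0,0,-0.135,0,0,0],[0,0,0,-0.135,0,0,0],[0,0,0,-0.135,0,0,0],[0,0,0,-0.135,0,0,0],[0,0,0,-0.135,0,0,0],[0,0.036,0.021,0,0,0,0],[0,0.036,0.021,0,0,0,0],[0,0.036,0.021,0,0,0,0],[0,0.036,0.021,0,0,0,0],[0,0.036,0.021,0,0,0,0],[0,0.036,0.021,0,0,0,0],[0,0.036,0.021,0,0,0,0],[0,0.036,0.021,0,0,0,0],[0,0.036,0.021,0,0,0,0],[0.02,0.036,0.021,0,0,0,0],[0.02,0,0,0,0,0,0],[0,0,0,0,0,0,0]]]' 20; python3 - <<'E'
from h import *
goal(bl((0.4797,-0.1837),84.15,-.0305,0,.15),84.15,0,-1)
E
```

```text
t: 2.25
tool_pos: [0.4656, -0.1897, 0.1929]
orientation: [0.043, 1.569, -0.037]
force: [-0.3, 0.6, 1.2]
opening: 0.0005
tcp [ 0.4656 -0.1897  0.1929] axes x,y,z [[0.0, 0.0, -1.0], [0.05, 1.0, 0.0], [1.0, -0.05, 0.0]] F [-0.3264  0.5708  1.1738] t 2.25 q [-0.4917 -0.1113  1.8097  0.0039  1.4433 -0.4415] open 0.0004895022589941233
world delta [ 0.011  -0.0243 -0.0429] shift now [ 0.0429 -0.0239  0.0121] turn [ 0.0513  0.0015 -0.0036] shift after turn [ 0.0429 -0.0231  0.0134]
```

```bash
python3 -m inch '[[[0.02,-0.012,0.006,0.025,0,0,0],[0.02,-0.012,0.006,0.025,0,0,0],[0.015,0,0,0,0,0,0],[0.01,0,0,0,0,0,0],[0,0,0,0,0,0,0]]]'; python3 - <<'E'
from h import *
goal(bl((0.4797,-0.1837),84.15,-.0305,0,.12),84.15,0,-1)
s=cam("side");t=cam("top")
p=telemetry.read_state()["tool_pos"]-[0,0,.017]; print(proj(s,p),proj(t,p))
a=cv2.resize(s["frame"][180:360,190:350],None,fx=2.5,fy=2.5); b=cv2.resize(t["frame"][190:370,310:470],None,fx=2.5,fy=2.5)
cv2.imwrite("pics/a1.png",np.hstack([a,b]))
E
```

```text
t: 2.75
tool_pos: [0.4768, -0.2164, 0.1293]
orientation: [0.083, 1.565, -0.079]
force: [0.4, -0.4, 0.3]
opening: 0.0005
tcp [ 0.4768 -0.2164  0.1293] axes x,y,z [[0.0, 0.0, -1.0], [0.1, 0.99, 0.0], [0.99, -0.1, 0.0]] F [ 0.3861 -0.4308  0.3253] t 2.75 q [-0.5268 -0.0017  1.8241  0.0042  1.3164 -0.4251] open 0.0005462980237356769
world delta [-0.0003  0.0024 -0.0093] shift now [ 0.0093  0.0023 -0.0005] turn [-0.0007  0.0042 -0.0026] shift after turn [ 0.0093  0.0023 -0.0005]
[[259.3486 281.3083]] [[412.2013 284.7647]]
```

View pics/a1.png

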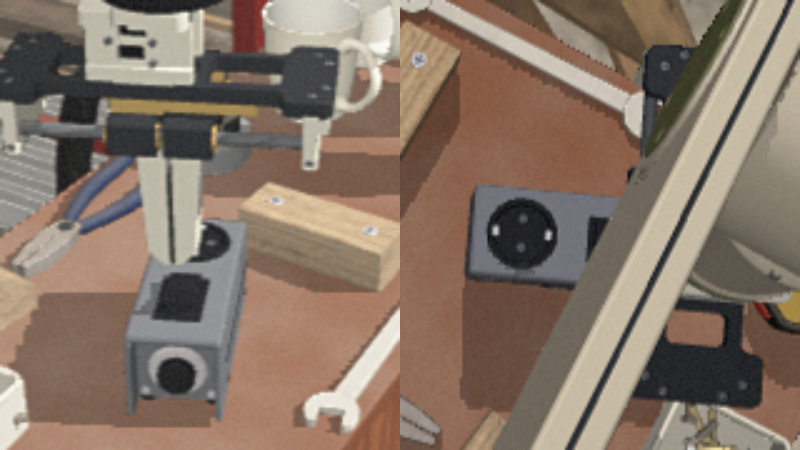

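The fingertips match their projection, at about (259,282) in the side view. The block's front edge appears about 3 px to the right of my prediction, so I'll triangulate from the two views.

```bash
python3 - <<'E'
from h import *
s=cam("side");t=cam("top")
def P(c):
    K=np.array([[c["fx"],0,c["cx"]],[0,c["fy"],c["cy"]],[0,0,1]]); return K@np.c_[cv2.Rodrigues(c["rvec"])[0],c["tvec"]]
def tri(a,b):
    X=cv2.triangulatePoints(P(s),P(t),np.array(a,float),np.array(b,float)).ravel(); return X[:3]/X[3]
O=(0.4797,-0.1837);H=84.15
print("pred side rocker,front corners, btn",proj(s,[bl(O,H,-.018,0,.078),bl(O,H,-.058,-.03,.068),bl(O,H,-.058,.03,.068),bl(O,H,-.052,0,.03)]).round(1).tolist())
print("rocker",tri((262.8,298.8),(398,287)),bl(O,H,-.018,0,.078))
print("side on plane: rocker",ray(s,(262.8,298.8),.078),"corners",ray(s,(241.2,316),.068),ray(s,(278.8,318),.068),"btn",ray(s,(261.2,329.2),.03))
print("pred corners",bl(O,H,-.058,.03,.068),bl(O,H,-.058,-.03,.068),bl(O,H,-.052,0,.03))
print("batten side corners",ray(s,(343.8,286),.035),ray(s,(286,273.5),.035)) 
print("proj batten face top edge",proj(s,[bl((.5717,-.0527),60.2,-.0225,y,.035) for y in(-.06,.06)]))
E
```

```text
pred side rocker,front corners, btn [[260.6, 294.9], [276.3, 317.0], [236.9, 314.5], [258.0, 332.8]]
rocker [ 0.4793 -0.2016  0.0703] [ 0.4779 -0.2016  0.078 ]
side on plane: rocker [ 0.4818 -0.2119  0.078 ] corners [ 0.4507 -0.242   0.068 ] [ 0.5074 -0.2469  0.068 ] btn [ 0.4789 -0.2268  0.03  ]
pred corners [ 0.4439 -0.2383  0.068 ] [ 0.5036 -0.2445  0.068 ] [ 0.4744 -0.2354  0.03  ]
batten side corners [ 0.6182 -0.1146  0.035 ] [ 0.5157 -0.0752  0.035 ]
proj batten face top edge [[340.103  281.961 ]
 [282.3721 263.8689]]
```

```bash
python3 -m inch '[[[0.012,0.001,0.0015,0,0,0,0],[0.012,0,0,0,0,0,0],[0.004,0,0,0,0,0,0],[0.003,0,0,0,0,0,0],[0,0,0,0,0,0,0]]]'; python3 -m inch '[[[0.002,0,0,0,0,0,0],[0.002,0,0,0,0,0,0]]]';python3 -m inch '[[[0.002,0,0,0,0,0,0],[0.002,0,0,0,0,0,0]]]'
```

```text
t: 3.45
tool_pos: [0.4811, -0.2158, 0.0994]
orientation: [0.079, 1.559, -0.08]
force: [-0.6, -0.2, 0.3]
opening: 0.0007
t: 3.65
tool_pos: [0.4816, -0.2164, 0.0959]
orientation: [0.078, 1.559, -0.08]
force: [-1.9, -1.1, 2.3]
opening: 0.0008
t: 3.85
tool_pos: [0.4822, -0.2169, 0.093]
orientation: [0.078, 1.557, -0.081]
force: [-5.9, 3.1, 19.8]
opening: 0.0007
```

19.8 N at TCP z 0.093 is the hard end, so the rocker should be off. I'll back off and check.

```bash
python3 -m inch '[[[-0.01,0,0,0,0,0,0],[-0.03,0,0,0,0,0,0],[-0.03,0,0,0,0,0,0.5],[-0.02,0,0,0,0,0,1],[0,0.02,0,0,0,0,1],[0,0.03,0,0,0,0,1],[0,0,0,0,0,0,1],[0,0,0,0,0,0,1]]]'; python3 - <<'E'
from h import *
O=(0.4815,-0.184);H=84.15
goal(bl(O,H,.025,0,.043),H,0,-1)
s=cam("side")
cv2.imwrite("pics/a2.png",cv2.resize(s["frame"][180:360,190:390],None,fx=4,fy=3.3))
E
```

```text
t: 4.65
tool_pos: [0.4871, -0.1655, 0.1895]
orientation: [0.079, 1.553, -0.082]
force: [-0.1, -0.5, -0.1]
opening: 0.0441
tcp [ 0.4871 -0.1655  0.1895] axes x,y,z [[0.02, -0.0, -1.0], [0.1, 0.99, -0.0], [0.99, -0.1, 0.02]] F [-0.1311 -0.4894 -0.1272] t 4.65 q [-0.4301 -0.0918  1.798   0.0042  1.4201 -0.3284] open 0.04409091745708647
world delta [-0.003   0.0063 -0.1465] shift now [ 0.1464  0.0061 -0.006 ] turn [-0.0001  0.0159  0.001 ] shift after turn [ 0.1465  0.006  -0.0037]
```

View pics/a2.png

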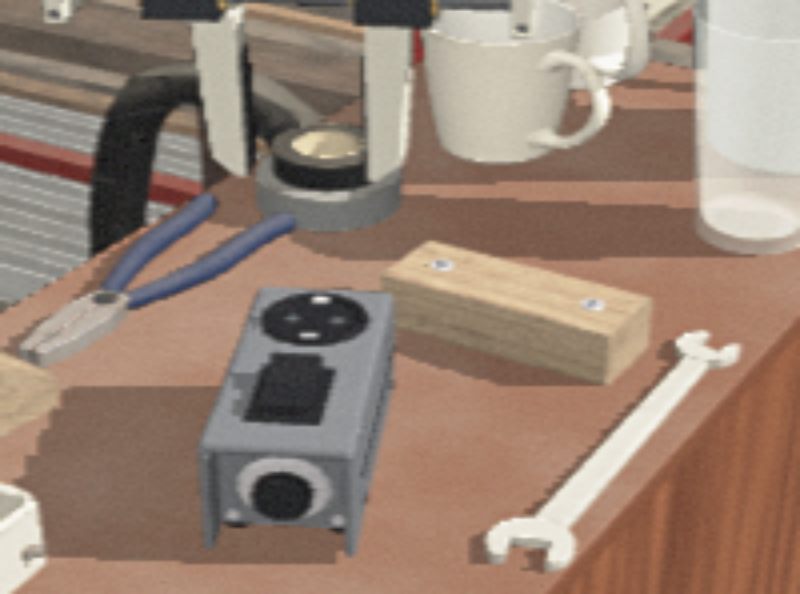

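The rear half of the rocker now stands up, so it is off. Gripping the block next.

```bash
python3 -m inch '[[[0,0.003,-0.002,0,0.016,0,1],[0,0.003,-0.002,0,0,0,1],[0,0,0,0,0,0,1],[0,0,0,0,0,0,1],[0,0,0,0,0,0,1],[0,0,0,0,0,0,1]]]';  python3 -m inch '[[[0.03,0,0,0,0,0,1],[0.03,0,0,0,0,0,1],[0.03,0,0,0,0,0,1],[0.02,0,0,0,0,0,1],[0.02,0,0,0,0,0,1],[0.01,0,0,0,0,0,1],[0.004,0,0,0,0,0,1],[0,0,0,0,0,0,1]]]'
python3 - <<'E'
from h import *
O=(0.4815,-0.184);H=84.15
goal(bl(O,H,.025,0,.043),H,0,-1)
E
```

```text
t: 5.3
tool_pos: [0.4826, -0.1606, 0.1884]
orientation: [0.082, 1.573, -0.083]
force: [0.3, -0.4, -0.2]
opening: 0.092
t: 6.1
tool_pos: [0.4841, -0.1622, 0.0418]
orientation: [0.081, 1.568, -0.085]
force: [-0.3, -0.4, 0.5]
opening: 0.0932
tcp [ 0.4841 -0.1622  0.0418] axes x,y,z [[0.0, -0.0, -1.0], [0.11, 0.99, -0.0], [0.99, -0.11, 0.0]] F [-0.3263 -0.4031  0.4745] t 6.1 q [-0.4226  0.0768  1.9181 -0.0018  1.1448 -0.3159] open 0.09322561329016288
world delta [-0.0001  0.0031  0.0012] shift now [-0.0012  0.0031 -0.0004] turn [-0.0038  0.0013  0.0022] shift after turn [-0.0012  0.0031 -0.0004]
```

```bash
python3 -m inch '[[[0,0.003,0,0,0,0,0],[0,0,0,0,0,0,0],[0,0,0,0,0,0,0],[0,0,0,0,0,0,0],[0,0,0,0,0,0,0],[0,0,0,0,0,0,0],[0,0,0,0,0,0,0],[0,0,0,0,0,0,0]]]' 20
python3 - <<'E'
from h import *
T=(0.5215,-0.142)
goal(bl(T,60.2,.025,0,.045),60.2,0,-1)
E
```

```text
t: 6.9
tool_pos: [0.4868, -0.1599, 0.0455]
orientation: [0.08, 1.563, -0.086]
force: [-0.3, -0.6, -1.5]
opening: 0.06
tcp [ 0.4868 -0.1599  0.0455] axes x,y,z [[0.01, -0.0, -1.0], [0.11, 0.99, -0.0], [0.99, -0.11, 0.01]] F [-0.3219 -0.5729 -1.5353] t 6.9 q [-0.4163  0.0708  1.9167 -0.0018  1.1467 -0.3097] open 0.05999198313159378
world delta [ 0.0471  0.0396 -0.0005] shift now [0.0006 0.0443 0.0427] turn [0.4143 0.0072 0.0024] shift after turn [0.0005 0.0578 0.0212]
```

```bash
python3 -m inch '[[[-0.002,0,0.01,0.085,0,0,0],[0,0,0.01,0.085,0,0,0],[0,0.01,0.004,0.085,0,0,0],[0,0.01,0,0.08,0.007,0,0],[0,0.01,0,0.08,0,0,0],[0,0.01,0,0,0,0,0],[0,0,0,0,0,0,0]]]'
python3 - <<'E'
from h import *
T=(0.5235,-0.142)
goal(bl(T,60.2,.025,0,.045),60.2,0,-1)
E
```

```text
t: 7.6
tool_pos: [0.5259, -0.1269, 0.0457]
orientation: [0.418, 1.533, -0.422]
force: [1.5, 1.2, -1.0]
opening: 0.06
tcp [ 0.5259 -0.1269  0.0457] axes x,y,z [[-0.0, -0.0, -1.0], [0.51, 0.86, -0.0], [0.86, -0.51, -0.0]] F [ 1.4997  1.1785 -0.9673] t 7.6 q [-0.3297  0.1542  1.8258 -0.003   1.1649  0.2075] open 0.06002775709981769
world delta [ 0.01    0.0066 -0.0007] shift now [0.0006 0.0108 0.0052] turn [-0.0159 -0.0027  0.0034] shift after turn [0.0007 0.0107 0.0054]
```

```bash
python3 -m inch '[[[0,0.004,0.002,-0.015,0,0,0],[0,0.003,0,0,0,0,0]]]';  python3 -m inch '[[[0,0.003,0,0,0,0,0]]]'; python3 -m inch '[[[0,0.003,0,0,0,0,0]]]';python3 -m inch '[[[0,0.003,0,0,0,0,0]]]'
python3 - <<'E'
from h import *
goal(bl((0.5235,-0.142),60.2,.025,0,.045),60.2,0,-1)
t=cam("side"); cv2.imwrite("pics/a3.png",cv2.resize(t["frame"][180:360,200:380],None,fx=3.3,fy=3.3))
E
```

```text
t: 7.8
tool_pos: [0.5311, -0.1222, 0.0456]
orientation: [0.402, 1.537, -0.407]
force: [-1.0, -2.3, -0.8]
opening: 0.0601
t: 7.9
tool_pos: [0.5326, -0.1198, 0.0456]
orientation: [0.401, 1.537, -0.407]
force: [-0.7, -1.9, 0.0]
opening: 0.0599
t: 8.0
tool_pos: [0.5339, -0.1176, 0.0456]
orientation: [0.401, 1.537, -0.408]
force: [-13.3, -9.7, 5.4]
opening: 0.0596
t: 8.1
tool_pos: [0.5338, -0.1167, 0.0456]
orientation: [0.398, 1.54, -0.411]
force: [-16.3, -15.0, 8.0]
opening: 0.06
tcp [ 0.5338 -0.1167  0.0456] axes x,y,z [[-0.01, -0.01, -1.0], [0.49, 0.87, -0.01], [0.87, -0.49, -0.0]] F [-16.3164 -15.0016   8.0485] t 8.1 q [-0.3034  0.1714  1.8066 -0.0094  1.1702  0.2154] open 0.05996380911425224
world delta [ 0.0021 -0.0036 -0.0006] shift now [ 0.0006 -0.0021  0.0036] turn [ 0.0049 -0.0046  0.0098] shift after turn [ 0.0006 -0.0021  0.0036]
```

View pics/a3.png

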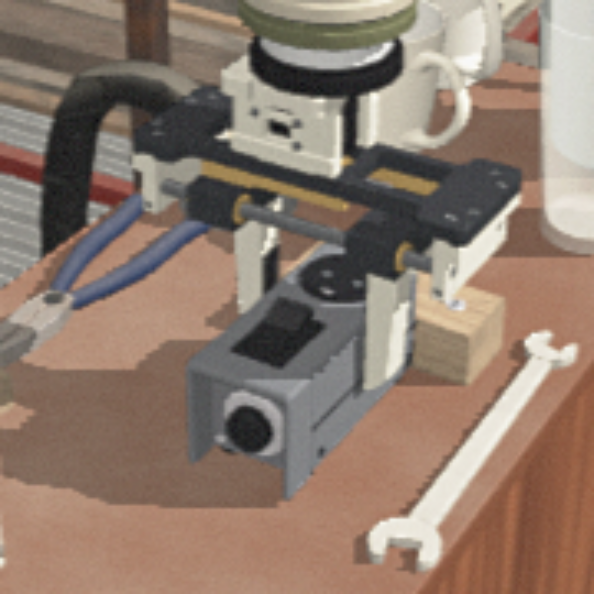

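The block is centred and pressed against the batten, with about 22 N of contact force. Now I'll release it, rise and check squareness.

```bash
python3 -m inch '[[[0,0,0,0,0,0,0],[0,0,0,0,0,0,0],[0,0,0,0,0,0,0.85],[0,0,0,0,0,0,0.85],[0,0,0,0,0,0,0.85],[0,0,0,0,0,0,0.85]]]'; python3 -m inch '[[[-0.01,0,0,0,0,0,0.85],[-0.04,0,0,0,0,0,0.85],[-0.04,0,0,0,0,0,0.85],[-0.04,0,0,0,0,0,0.5],[0,-0.05,0,0,0,0,0],[0,-0.05,0,0,0,0,0],[0,-0.05,0,0,0,0,0],[0,-0.02,0,0,0,0,0]]]'
python3 - <<'E'
from h import *
goal(np.array([.5,-.2,.1]),60.4,40,-1)
t=cam("top"); s=cam("side")
cv2.imwrite("pics/a4.png",np.hstack([cv2.resize(t["frame"][180:330,270:430],None,fx=2.5,fy=2.5),cv2.resize(s["frame"][210:360,200:360],None,fx=2.5,fy=2.5)]))
E
```

```text
t: 8.75
tool_pos: [0.5343, -0.1162, 0.0459]
orientation: [0.398, 1.539, -0.41]
force: [0.1, -0.1, -0.9]
opening: 0.0786
t: 9.55
tool_pos: [0.4522, -0.2646, 0.1898]
orientation: [0.388, 1.535, -0.404]
force: [0.4, -0.1, 0.6]
opening: 0.0435
tcp [ 0.4522 -0.2646  0.1898] axes x,y,z [[-0.0, -0.01, -1.0], [0.48, 0.88, -0.01], [0.88, -0.48, 0.0]] F [ 0.3926 -0.081   0.567 ] t 9.55 q [-0.6209 -0.0521  1.7597 -0.0092  1.4308 -0.1145] open 0.04345756533593403
world delta [ 0.0478  0.0646 -0.0898] shift now [0.089  0.0805 0.0104] turn [ 0.0117 -0.0019  0.7075] shift after turn [0.12   0.0034 0.0097]
```

View pics/a4.png

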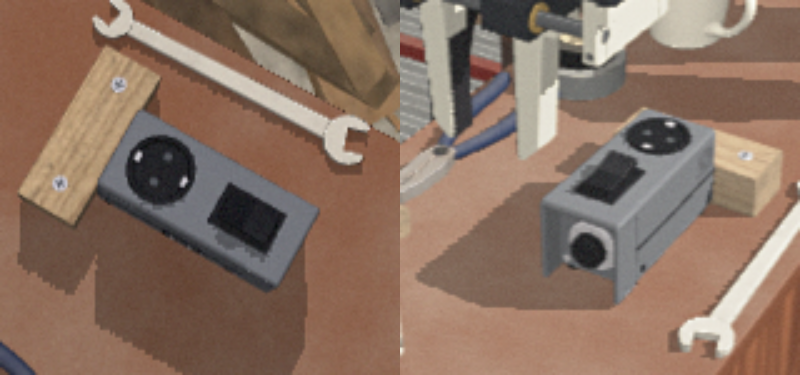

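The block stands squarely against the batten and the rocker is still off. I'll measure its pose for the tilted approach.

```bash
python3 - <<'E'
from h import *
c=cam("top"); hsv=cv2.cvtColor(c["frame"],cv2.COLOR_BGR2HSV)
roi=np.zeros(hsv.shape[:2],np.uint8); roi[215:300,305:402]=255
m=cv2.inRange(hsv,(95,10,75),(130,110,255))&roi; m=cv2.morphologyEx(m,cv2.MORPH_CLOSE,np.ones((3,3)))
k=max(cv2.findContours(m,0,1)[0],key=cv2.contourArea).reshape(-1,2)
r=cv2.minAreaRect(np.array([ray(c,p,.068)[:2] for p in k],np.float32)); print(r)
cx=np.array(r[0])
for H in (60.2,):
    print("O top-cam",bl(cx,H,-.011,0,0), "O from grip", bl((.5343,-.1162),H,-.027,0,0))
O=bl((.5343,-.1162),60.2,-.027,0,0)
# tilt 40: leading corner = tcp+17*a+7.5*p ; put it 12 mm before button, z=.032
t=np.radians(40);a=np.array([np.sin(t),-np.cos(t)]);p=np.array([np.cos(t),np.sin(t)])
for x in(-.066,-.054,-.046):
    q=np.array([x,.032])-.017*a-.0075*p; print(x,"tcp in block",q); goal(bl(O,60.2,q[0],0,q[1]),60.2,40,-1)
E
```

```text
((0.5247035622596741, -0.12898267805576324), (0.13572493195533752, 0.05990361049771309), 60.042823791503906)
O top-cam [ 0.5192 -0.1385  0.    ] O from grip [ 0.5209 -0.1396  0.    ]
-0.066 tcp in block [-0.0827  0.0402]
tcp [ 0.4535 -0.2626  0.1892] axes x,y,z [[-0.0, -0.01, -1.0], [0.48, 0.87, -0.01], [0.87, -0.48, 0.0]] F [ 0.1729  0.5217 -0.1249] t 9.7 q [-0.6173 -0.0509  1.7595 -0.0078  1.4306 -0.1101] open 0.03132833026017241
world delta [ 0.0263  0.0512 -0.149 ] shift now [ 0.1486  0.0587 -0.002 ] turn [ 0.014  -0.0034  0.7061] shift after turn [ 0.1511 -0.0518 -0.0026]
-0.054 tcp in block [-0.0707  0.0402]
tcp [ 0.4535 -0.2626  0.1892] axes x,y,z [[-0.0, -0.01, -1.0], [0.48, 0.87, -0.01], [0.87, -0.48, 0.0]] F [ 0.1729  0.5217 -0.1249] t 9.7 q [-0.6173 -0.0509  1.7595 -0.0078  1.4306 -0.1101] open 0.03132833026017241
world delta [ 0.0323  0.0616 -0.149 ] shift now [ 0.1485  0.0707 -0.0019] turn [ 0.014  -0.0034  0.7061] shift after turn [ 0.1588 -0.0426 -0.0026]
-0.046 tcp in block [-0.0627  0.0402]
tcp [ 0.4535 -0.2626  0.1892] axes x,y,z [[-0.0, -0.01, -1.0], [0.48, 0.87, -0.01], [0.87, -0.48, 0.0]] F [ 0.1729  0.5217 -0.1249] t 9.7 q [-0.6173 -0.0509  1.7595 -0.0078  1.4306 -0.1101] open 0.03132833026017241
world delta [ 0.0362  0.0686 -0.149 ] shift now [ 0.1484  0.0787 -0.0018] turn [ 0.014  -0.0034  0.7061] shift after turn [ 0.164  -0.0364 -0.0026]
```

```bash
python3 -m inch '[[[0,0,0,0.014,0,0.142,0],[0,0,0,0,0,0.142,0],[0,0,0,0,0,0.142,0],[0,0,0,0,0,0.142,0],[0,0,0,0,0,0.142,0],[0,-0.026,-0.001,0,0,0,0],[0,-0.026,-0.001,0,0,0,0],[0,0,0,0,0,0,0]]]'
cat > p.py <<'E'
from h import *
import sys
O=bl((.5343,-.1162),60.2,-.027,0,0); x=float(sys.argv[1])
t=np.radians(40);a=np.array([np.sin(t),-np.cos(t)]);p=np.array([np.cos(t),np.sin(t)])
q=np.array([x,.032])-.017*a-.0075*p; goal(bl(O,60.2,q[0],0,q[1]),60.2,40,-1)
E
python3 p.py -.066
```

```text
t: 10.5
tool_pos: [0.4417, -0.2871, 0.1598]
orientation: [0.908, 1.273, 0.181]
force: [0.7, -0.1, -0.8]
opening: 0.0006
tcp [ 0.4417 -0.2871  0.1598] axes x,y,z [[0.33, 0.58, -0.74], [0.35, 0.65, 0.67], [0.88, -0.48, 0.01]] F [ 0.7469 -0.0505 -0.7916] t 10.5 q [-1.082   0.2526  1.6695  0.6038  1.6535 -0.6664] open 0.0006458960460771264
world delta [ 0.0381  0.0757 -0.1196] shift now [ 0.1455 -0.0174 -0.0045] turn [ 0.018  -0.0028 -0.037 ] shift after turn [ 0.146  -0.012  -0.0046]
```

```bash
python3 -m inch '[[[0,-0.006,-0.002,0.018,-0.003,-0.037,0],[0,-0.006,-0.002,0,0,0,0],[0.03,0,0,0,0,0,0],[0.03,0,0,0,0,0,0],[0.03,0,0,0,0,0,0],[0.015,0,0,0,0,0,0],[0,0,0,0,0,0,0]]]'; python3 p.py -.066
```

```text
t: 11.2
tool_pos: [0.4731, -0.2305, 0.0748]
orientation: [0.884, 1.29, 0.138]
force: [0.3, -0.3, -0.1]
opening: 0.0002
tcp [ 0.4731 -0.2305  0.0748] axes x,y,z [[0.32, 0.55, -0.77], [0.37, 0.68, 0.64], [0.87, -0.49, 0.01]] F [ 0.2818 -0.2648 -0.1325] t 11.2 q [-0.9662  0.277   1.795   0.6178  1.438  -0.6581] open 0.0002142001728505853
world delta [ 0.0067  0.0192 -0.0346] shift now [ 0.0394 -0.0065 -0.0038] turn [0.0111 0.0021 0.0097] shift after turn [ 0.0394 -0.007  -0.0037]
```

```bash
python3 -m inch '[[[0,-0.007,-0.004,0.01,0.002,0.009,0],[0.015,0,0,0,0,0,0],[0.015,0,0,0,0,0,0],[0.005,0,0,0,0,0,0],[0,0,0,0,0,0,0]]]'; python3 p.py -.066; python3 - <<'E'
from h import *
s=cam("side")
cv2.imwrite("pics/a5.png",cv2.resize(s["frame"][210:360,180:380],None,fx=4,fy=4))
E
```

```text
t: 11.7
tool_pos: [0.4796, -0.2156, 0.0443]
orientation: [0.895, 1.286, 0.138]
force: [0.5, -0.5, -0.4]
opening: 0.0008
tcp [ 0.4796 -0.2156  0.0443] axes x,y,z [[0.32, 0.55, -0.77], [0.38, 0.67, 0.64], [0.87, -0.5, 0.01]] F [ 0.5295 -0.464  -0.4456] t 11.7 q [-0.9448  0.3161  1.8187  0.6394  1.379  -0.6736] open 0.0008006875189733138
world delta [ 0.0002  0.0043 -0.0041] shift now [ 0.0056  0.0003 -0.002 ] turn [0.0032 0.0044 0.0025] shift after turn [ 0.0056  0.0003 -0.002 ]
```

View pics/a5.png

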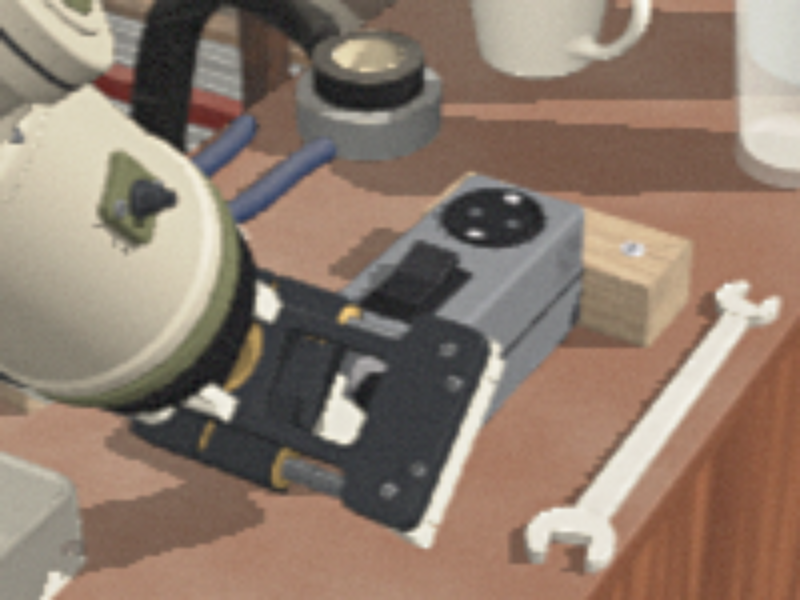

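The tool is under the overhang in front of the button, with the fingers visible through the gripper near (360,390) in the crop. Pushing level in steps.

```bash
python3 -m inch '[[[0.005,0,-0.002,0,0,0,0],[0.004,0.0045,0,0,0,0,0]]]';python3 -m inch '[[[0.0025,0.003,0,0,0,0,0]]]';python3 -m inch '[[[0.0025,0.003,0,0,0,0,0]]]';python3 -m inch '[[[0.0025,0.003,0,0,0,0,0]]]'; python3 p.py -.046
```

```text
t: 11.95
tool_pos: [0.4826, -0.2075, 0.0406]
orientation: [0.895, 1.285, 0.137]
force: [0.4, 0.3, -0.1]
opening: 0.0001
t: 12.05
tool_pos: [0.4849, -0.2038, 0.0407]
orientation: [0.895, 1.285, 0.137]
force: [1.3, 0.3, -0.7]
opening: 0.0003
t: 12.15
tool_pos: [0.4871, -0.2001, 0.0408]
orientation: [0.895, 1.285, 0.137]
force: [-0.4, 0.4, -0.0]
opening: 0.0006
t: 12.25
tool_pos: [0.4891, -0.197, 0.0409]
orientation: [0.893, 1.285, 0.136]
force: [-5.8, -5.7, 1.4]
opening: 0.0006
tcp [ 0.4891 -0.197   0.0409] axes x,y,z [[0.32, 0.55, -0.77], [0.38, 0.67, 0.64], [0.87, -0.5, 0.01]] F [-5.7538 -5.7189  1.4276] t 12.25 q [-0.9101  0.3026  1.8426  0.6543  1.3503 -0.6566] open 0.0005503023235955867
world delta [ 0.0007  0.003  -0.0007] shift now [ 0.0024  0.0018 -0.0009] turn [0.0036 0.0065 0.0044] shift after turn [ 0.0024  0.0018 -0.0009]
```

```bash
for i in 1; do :; done; python3 -m inch '[[[0.0025,0.003,0,0,0,0,0]]]';python3 -m inch '[[[0.0025,0.003,0,0,0,0,0]]]';python3 -m inch '[[[0.0025,0.003,0,0,0,0,0]]]'; python3 p.py -.046
```

```text
t: 12.35
tool_pos: [0.4908, -0.1943, 0.0409]
orientation: [0.892, 1.286, 0.134]
force: [-6.5, -6.5, 2.1]
opening: 0.0004
t: 12.45
tool_pos: [0.4923, -0.1917, 0.0409]
orientation: [0.89, 1.286, 0.132]
force: [-11.6, -9.0, 5.2]
opening: 0.0005
t: 12.55
tool_pos: [0.4931, -0.1912, 0.0408]
orientation: [0.885, 1.288, 0.128]
force: [-28.0, -25.1, 12.5]
opening: 0.0003
tcp [ 0.4931 -0.1912  0.0408] axes x,y,z [[0.32, 0.54, -0.78], [0.38, 0.68, 0.63], [0.87, -0.5, 0.01]] F [-28.0324 -25.09    12.5444] t 12.55 q [-0.8928  0.2922  1.8503  0.6526  1.3363 -0.6429] open 0.00028019726025773674
world delta [-0.0033 -0.0029 -0.0006] shift now [-0.0022 -0.0036 -0.0015] turn [0.0054 0.0076 0.0151] shift after turn [-0.0022 -0.0035 -0.0015]
```

The hard end is reached: about 38 N, 8 mm after first contact. I'll hold briefly, back out level, then withdraw along the tool.

```bash
python3 -m inch '[[[0.001,0.001,0,0,0,0,0],[-0.006,-0.008,0,0,0,0,0],[-0.01,-0.012,0,0,0,0,0],[-0.02,0,0,0,0,0,0],[-0.03,0,0,0,0,0,0],[-0.04,0,0,0,0,0,0],[-0.04,0,0,0,0,0,0],[0,0,0,0,0,-0.142,0],[0,0,0,0,0,-0.142,0],[0,0,0,0,0,-0.142,0],[0,0,0,0,0,-0.142,0],[0,0,0,0,0,-0.12,0],[0,0,0,0,0,0,0]]]'
cat > q.py <<'E'
from h import *
import sys
O=bl((.5343,-.1162),60.2,-.027,0,0)
goal(bl(O,60.2,-.0045,0,float(sys.argv[1])),60.2,0,-1)
E
python3 q.py .13; python3 - <<'E'
from h import *
c=cam("top");s=cam("side")
cv2.imwrite("pics/a6.png",np.hstack([cv2.resize(c["frame"][180:330,270:430],None,fx=2.5,fy=2.5),cv2.resize(s["frame"][210:360,200:360],None,fx=2.5,fy=2.5)]))
E
```

```text
t: 13.85
tool_pos: [0.4323, -0.2982, 0.149]
orientation: [0.389, 1.524, -0.444]
force: [0.4, 0.5, -0.1]
opening: 0.0004
tcp [ 0.4323 -0.2982  0.149 ] axes x,y,z [[-0.0, -0.04, -1.0], [0.51, 0.86, -0.03], [0.86, -0.51, 0.02]] F [ 0.4221  0.5466 -0.1196] t 13.85 q [-0.6815 -0.0303  1.8152 -0.0299  1.3371 -0.1427] open 0.00041980418021289877
world delta [ 0.0864  0.1547 -0.019 ] shift now [ 0.0133  0.1776 -0.0043] turn [-0.0121  0.015   0.0318] shift after turn [ 0.019   0.1772 -0.0019]
```

View pics/a6.png

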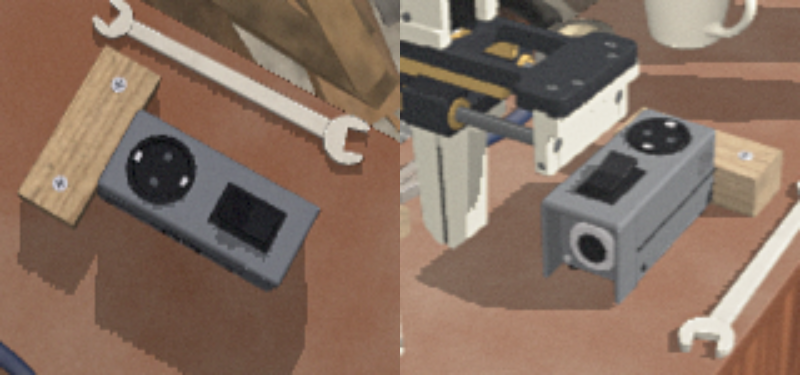

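The button now sits in its ring, visibly deeper at (594,248) in the crop, the block hasn't moved, and the rocker is still off. On to the rear half of the rocker.

```bash
python3 -m inch '[[[0,0.01,0,-0.012,0.015,0.032,0],[0,0.04,0,0,0,0,0],[0,0.04,0,0,0,0,0],[0,0.04,0,0,0,0,0],[0,0.03,0,0,0,0,0],[0,0.012,-0.002,0,0,0,0],[0,0,0,0,0,0,0]]]'; python3 q.py .102
```

```text
t: 14.65
tool_pos: [0.5136, -0.1525, 0.1463]
orientation: [0.444, 1.538, -0.401]
force: [0.6, 1.5, 0.1]
opening: 0.0007
tcp [ 0.5136 -0.1525  0.1463] axes x,y,z [[-0.0, 0.03, -1.0], [0.51, 0.86, 0.02], [0.86, -0.51, -0.02]] F [0.583  1.4853 0.0797] t 14.65 q [-0.4017  0.0272  1.7627  0.0262  1.3641  0.1308] open 0.0007196179813545973
world delta [ 0.005   0.009  -0.0443] shift now [0.0446 0.0092 0.0004] turn [-0.0179 -0.0155 -0.0239] shift after turn [ 0.0443  0.0103 -0.0001]
```

```bash
python3 -m inch '[[[0,0.01,0,-0.018,-0.015,-0.024,0],[0.02,0,0,0,0,0,0],[0.02,0,0,0,0,0,0],[0,0,0,0,0,0,0]]]'; python3 q.py .093
```

```text
t: 15.05
tool_pos: [0.5163, -0.1506, 0.105]
orientation: [0.413, 1.534, -0.411]
force: [-0.7, 0.9, -0.5]
opening: 0.0004
tcp [ 0.5163 -0.1506  0.105 ] axes x,y,z [[-0.0, 0.0, -1.0], [0.5, 0.87, 0.0], [0.87, -0.5, -0.0]] F [-0.6517  0.9439 -0.454 ] t 15.05 q [-0.3801  0.068   1.7998  0.0014  1.2763  0.1449] open 0.00037014479494406016
world delta [ 0.0024  0.0071 -0.012 ] shift now [ 0.012   0.0073 -0.0015] turn [-0.0054 -0.0027 -0.001 ] shift after turn [ 0.012   0.0073 -0.0015]
```

```bash
python3 -m inch '[[[0,0.007,-0.001,0,0,0,0],[0,0.001,0,0,0,0,0],[0.002,0,0,0,0,0,0]]]'; python3 q.py .093
```

```text
t: 15.35
tool_pos: [0.5193, -0.146, 0.1047]
orientation: [0.417, 1.532, -0.413]
force: [-0.1, 0.3, 0.1]
opening: 0.0004
tcp [ 0.5193 -0.146   0.1047] axes x,y,z [[-0.0, 0.0, -1.0], [0.51, 0.86, 0.0], [0.86, -0.51, -0.0]] F [-0.0661  0.257   0.1019] t 15.35 q [-0.3705  0.0719  1.7962  0.0022  1.2754  0.1585] open 0.00042156215467891833
world delta [-0.0006  0.0024 -0.0117] shift now [ 0.0117  0.0018 -0.0017] turn [-0.0096 -0.0023 -0.0018] shift after turn [ 0.0117  0.0018 -0.0017]
```

```bash
python3 -m inch '[[[0.004,0.003,-0.001,0,0,0,0],[0.004,0.001,0,0,0,0,0],[0.001,0,0,0,0,0,0]]]'; python3 q.py .093; python3 -m inch '[[[0.002,0,0,0,0,0,0],[0.002,0,0,0,0,0,0]]]'
```

```text
t: 15.65
tool_pos: [0.5216, -0.142, 0.0969]
orientation: [0.417, 1.53, -0.413]
force: [0.8, 0.1, 0.5]
opening: 0.0004
tcp [ 0.5216 -0.142   0.0969] axes x,y,z [[0.0, 0.0, -1.0], [0.51, 0.86, 0.0], [0.86, -0.51, 0.0]] F [0.769  0.132  0.5315] t 15.65 q [-0.3623  0.0815  1.8015  0.0027  1.2577  0.1664] open 0.00042617179148616327
world delta [-0.003  -0.0015 -0.0039] shift now [ 0.0039 -0.0028 -0.0018] turn [-0.0094  0.0005 -0.0027] shift after turn [ 0.0039 -0.0028 -0.0018]
t: 15.85
tool_pos: [0.5221, -0.1415, 0.0931]
orientation: [0.417, 1.529, -0.412]
force: [-1.8, 1.0, 12.6]
opening: 0.0005
```

```bash
python3 -m inch '[[[0.001,0,0,0,0,0,0],[0.001,0,0,0,0,0,0]]]'; python3 -m inch '[[[-0.02,0,0,0,0,0,0],[-0.04,0,0,0,0,0,0],[-0.04,0,0,0,0,0,0],[0,-0.05,0,0,0,0,0],[0,-0.05,0,0,0,0,0],[0,-0.05,0,0,0,0,0],[0,0,0,0,0,0,0]]]'; python3 - <<'E'
from h import *
c=cam("top");s=cam("side")
cv2.imwrite("pics/a7.png",np.hstack([cv2.resize(c["frame"][180:330,270:430],None,fx=2.5,fy=2.5),cv2.resize(s["frame"][210:360,200:360],None,fx=2.5,fy=2.5)]))
hsv=cv2.cvtColor(c["frame"],cv2.COLOR_BGR2HSV)
roi=np.zeros(hsv.shape[:2],np.uint8); roi[215:300,305:402]=255
m=cv2.inRange(hsv,(95,10,75),(130,110,255))&roi; m=cv2.morphologyEx(m,cv2.MORPH_CLOSE,np.ones((3,3)))
k=max(cv2.findContours(m,0,1)[0],key=cv2.contourArea).reshape(-1,2)
print(cv2.minAreaRect(np.array([ray(c,p,.068)[:2] for p in k],np.float32)))
E
```

```text
t: 16.05
tool_pos: [0.5227, -0.1419, 0.0933]
orientation: [0.416, 1.528, -0.412]
force: [-4.6, 1.0, 11.9]
opening: 0.0005
t: 16.75
tool_pos: [0.4449, -0.2746, 0.1964]
orientation: [0.408, 1.529, -0.411]
force: [-0.4, -0.2, 0.1]
opening: 0.0005
((0.525436520576477, -0.12946926057338715), (0.13587096333503723, 0.058399006724357605), 60.00074768066406)
```

View pics/a7.png

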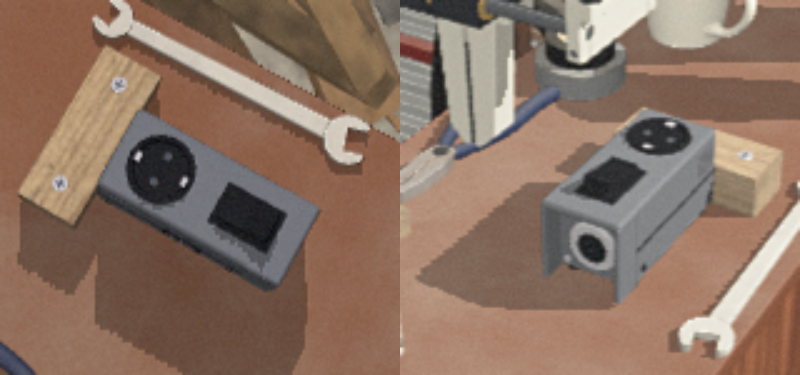

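The rear half of the rocker is down (610,180), the button is in (594,248), and the block is against the batten at 60.0°, where the batten is at 60.2°. The gripper is clear, so I'm handing in.

```bash
python3 -c "
from plant import workorder; print(workorder.close_job())"
```

```text
the job is handed in; nothing more can be done
None
```

The job is handed in at about 17 s of the 53 s allowed, with every step carried out in order; no verdict was reported.

1. **Rocker off:** I pressed the front half down to its hard end (about 20 N at 76 mm height), and the next picture showed the rear half up.
2. **Block to the batten:** I gripped the block, turned it about 24° and pressed it against the batten until the wrist read about 22 N.
3. **Button home:** With the tool tilted 40° under the overhang, I pushed the button about 8 mm to its hard end (about 38 N). The picture showed it in, with the rocker still off and the block not moved.
4. **Rocker on:** I pressed the rear half down to its hard end (about 12 N at 76 mm height).

**Last checks:** The rear half of the rocker is down and the button is in. The block stands at 60.0° and the batten at 60.2°, with no visible gap and about centred. The gripper is clear of everything. I did not measure the bystanders' positions; no unexpected contact forces showed on the way.

**Disagreement:** The side and top cameras differed by about 3 mm sideways. The grip showed the side camera was nearer the truth, and I corrected for it.

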